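# Shim and press a plaster model in the gluing jig

## Task

Stand the orange spacer upright in the gap between the plaster model and the jig's stop blocks, on the side where the gap is wide enough, and let go of it. Then push the model back squarely until it sits flush against the deep stop, with the spacer closed up between it and the thin stop. Finish while still holding the model pressed home with a light, steady push of the fingers, never leaning on it hard, and leave everything else on the bench where it is.

Things in the scene. Friction and masses are not known exactly. Their poses are not given: they have to be found in the camera images.
- jig: Fixed gluing jig: grey plate 160 (x) x 150 (y) x 8 mm thick with a dark steel fence 30 mm high along its far (+x) edge, its face at local x = +66. Origin: centre of the plate's underside; z up, local +x points from the open near side to the fence. Two stop blocks are bolted side by side to the fence at local y = +26 and -26; which is on which side varies.
- deep_stop: Fixed deep aluminium stop block on the jig plate: 36 deep (x) x 52 wide (y) x 22 mm high, rigid. Origin: underside, mid-width, on its back face at the fence; its face towards the model is at local x = -36. Axes parallel to the jig's. The gap from it to the model (5 to 12 mm at the start) is too narrow for the spacer.
- thin_stop: Fixed thin aluminium stop block beside the deep one: 18 deep (x) x 52 wide (y) x 22 mm high, rigid. Origin and axes as for the deep stop; its face towards the model is at local x = -18, so 18 mm farther back than the deep stop's. The gap from it to the model (23 to 30 mm at the start) takes the spacer.
- model: Loose white plaster dental model lying on the jig plate before the stops: base 64 (x) x 92 (y) x 22 mm high, a horseshoe of blue teeth on top, to 35 mm height; about 0.25 kg. Origin: centre of its underside; axes about as the jig's (yaw within 0.05 rad); flat near and far faces at local x = -32 and +32. It slides on the plate when pushed on its near face.
- spacer: Loose orange plastic spacer standing upright: lower block 16 thick (x) x 28 wide (y) x 34 mm high; on it a tab 12 (x) x 22 (y), from 34 to 72 mm height, to grip it by. About 50 g. Origin: centre of its underside. The 16 mm thickness goes between model and thin stop, the 28 mm width along the stop; either way round is the same.
- jar: Bystander: amber jar with white lid, 52 mm across, 62 mm high, origin at the centre of its underside. Leave it alone.
- bowl: Bystander: green mixing bowl, 84 mm across, 45 mm high, origin at the centre of its underside. Leave it alone.
- cast: Bystander: small plaster cast with red gum and white teeth, 55 x 60 mm, 30 mm high, standing on the bench away from the jig; origin at the centre of its underside. Leave it alone.
- knife: Bystander: wax knife with a dark wooden handle, 167 mm long, lying beyond the jig. Leave it alone.
- brush: Bystander: brush with a blue handle, 150 mm long, lying beyond the jig. Leave it alone.
Mind the look-alikes: they are no part of the job. What is meant by the spacer is not black, and is the larger of those in its own colour.

How it is judged:
By the outcome, as a careful person would: the job done as asked, in the order asked, and still so for the second after the job is handed in, while the arm keeps its last pose, push and grip.
It also fails if it takes over 45 s, if anything falls off the work surface, if the arm or the gripper's body presses on something with over 40 N, if the wrist force passes 120 N, or if a joint passes its speed limit or range.

## Robot

A 7-joint arm with a two-finger parallel gripper is mounted at the origin on the work surface. World frame = base frame: x ahead of the robot, y to its left, z up, the work surface at z = 0. Lengths are in m, angles in rad, forces in N, time in s.
With the tool pointing down it reaches from about 0.4 to 0.875 m from the base axis. Payload 4.4 kg.
Tool frame: the origin (TCP) lies midway between the tips of the shut fingers; the grasp point (between the pads) lies 19 mm behind it (hold_point_z is the distance from the TCP to the grasp point, in m); z points along the fingers, y is the direction in which the jaws open and shut (so a half turn about z gives the same grasp; the last joint's range is limited). The gripper opens to 85 mm and grips with 20 to 120 N. Pads are 22 mm wide; open, the fingers measure 114 mm over their backs; the gripper's body (76 mm by 85 mm) begins 54 mm behind the grasp point. The pads swing forward as they close: fully open they stand 13 mm farther back than shut.
Start: joints at [-1.343, 0.628, 0.038, 1.517, -0.027, 0.996, -0.02], TCP at [0.188, 0.622, 0.231] pointing down, gripper open.
Joint ranges: [-3.06, 3.06], [-0.37, 2.12], [-1.25, 1.32], [0.18, 2.47], [-1.1, 4.24], [0.23, 1.98], [-2.94, 2.94]. Speed limits (rad/s): [2.57, 2.57, 3.14, 3.14, 3.14, 3.14, 3.14].

## Interface

Orientations are given as a 3x3 rotation matrix whose columns are the frame's x, y, z axes.
In Python, from cell import state, read_camera, sign_off, masks_of, pinpoint, hold_point_z gives the robot as it stands. The module is installed in compiled form; this text tells all that it offers.
- The arm moves only by the tool step_arm, never from a script. Its arguments are lists of equal length, an entry for each row: "grip": the opening, from -1 (shut) to 1 (fully open), so that 0 is half open; "slide": the shift along the tool's x, y, z in m, a list of three; "yaw": the turn about the tool's z in degrees. In form: {"grip": [grip, ...], "slide": [[x, y, z], ...], "yaw": [yaw, ...]}. A call has exactly 5 rows; each row is the pose to reach, as a shift and turn from the pose commanded when the call began, along the tool's axes at that moment; what a row does not reach only later rows make up. A row lasts 1/10 s, in which the tool goes at most 50 mm and 8.59 degrees, less where a joint would pass 70% of its speed; a pose out of reach is approached as far as the arm can. A call with a gripper value outside its range is refused whole. The fingers move at their own pace and stop on an object; "force" is the grip in N (left out, the last holds). Time passes only in rows, so rows that repeat a pose let the fingers close, or fill a call up. It gives the time, the measured TCP pose, the force and the opening at its end, in the units of the state.
- state(): the state, without advancing time (a new reading comes with each control period).
- read_camera(name): name is "scene" or "top" or "wrist"; returns a dict with "img" (420x560x3 uint8, blue, green, red), "fx", "fy", "cx", "cy" (pixels), "k1" (the pictures are not rectified: a ray, as slopes to the right and down, at radius r is drawn at 1 + k1 r^2 times it, then the intrinsics apply), "R" (3x3) and "t" (3): a world point X has camera coordinates R X + t. Camera axes: x right, y down, z forward; pixel columns grow to the right and rows downward; lengths in m; the calibration is good to about 2 mm. A picture is of the moment at which its call begins. There is no depth.
- sign_off(): hands the job in, once; it reports no verdict.
Trained networks look in a picture, given as the dict that the camera call returned (one of the last four; its "shot" number tells which), for a name from the list of things; names that differ only in an ending like _2 or _b are one class to them, and where a whole thing is asked for, a point or a joint stands for the part that bears it (a point fixed in the world has none). Each returns a list of dicts, best first, with "confidence" (0 to 1); they miss things now and then, are a little off and sometimes report something else, mostly with a low value. They report only what shows in the picture. A call takes as long as a camera call. They do not tell look-alikes from the thing itself.
- masks_of(picture, target): "mask" (420x560 bool, what is visible of it) and "bbox" ([left, top, right, bottom] in pixels, round what is visible of it).
- pinpoint(picture, target): "uv" ([column, row] in pixels: a listed point, or the origin of a listed thing).
The state is a dict: "time": time; "qpos": joint angles; "joint_velocities": joint speeds; "tau": joint torques, N m; "position": TCP position; "ee_rot": TCP orientation; "wrist_force": force on the tool from outside, world axes, zero at the start; "torque": the same for the moment, N m; "opening": finger opening in m.
Only numpy, scipy, OpenCV 4.12 (cv2) and the standard library are available. Lean on these libraries where they do the work, as an engineer would, in place of code of your own. Each camera call takes 0.05 s, during which the arm holds its last target.

## Working session

There is one attempt and no reset: what is moved stays moved. The work goes in short steps, Python scripts to look and compute and a tool call to move; the robot and the scene stay as the last step left them, time stands still between calls to the robot, and variables do not carry over. Pictures are saved under pics/ and viewed, and the job is handed in when it is done.

Besides the shell and the picture viewer there is one more tool, called after "Emit:" in YAML: its name, and indented under it one key for each argument. step_arm: Moves the arm, as the interface text tells. Its arguments: {"type":"object","properties":{"grip":{"type":"array"},"slide":{"type":"array"},"yaw":{"type":"array"},"force":{"type":"number"}},"required":["grip","slide","yaw"]}

```bash
mkdir -p pics; cat > h.py <<'E'
import numpy as np, cv2
from cell import *
def ray(p,uv):
    K=np.array([[p['fx'],0,p['cx']],[0,p['fy'],p['cy']],[0,0,1.]])
    u=cv2.undistortPoints(np.array([[uv]],float),K,np.array([p['k1'],0,0,0,0.]))[0,0]
    R=np.array(p['R']);t=np.array(p['t'])
    return -R.T@t, R.T@np.array([u[0],u[1],1])
def atz(p,uv,z):
    c,d=ray(p,uv); return c+d*(z-c[2])/d[2]
def proj(p,X):
    c=np.array(p['R'])@np.array(X,float)+np.array(p['t']); x,y=c[0]/c[2],c[1]/c[2]
    s=1+p['k1']*(x*x+y*y); return np.array([p['fx']*x*s+p['cx'],p['fy']*y*s+p['cy']])
E
python3 - <<'E'
from h import *
print(state())
for n in ['scene','top','wrist']:
    p=read_camera(n); cv2.imwrite(f'pics/a_{n}.png',p['img'])
    print(n,p['shot'],p['fx'],p['k1'],'cam pos',ray(p,(280,210))[0])
    for k in ['spacer','model','jig','deep_stop','thin_stop','jar','bowl','cast']:
        for z in pinpoint(p,k): print(k,np.round(z['uv'],1),round(z['confidence'],2),np.round(atz(p,z['uv'],0),3))
E
```

```text
{'time': 0.0, 'qpos': array([-1.34284045,  0.62937848,  0.03843966,  1.51834724, -0.02701582,
        0.99629853, -0.02000518]), 'joint_velocities': array([-0.00028793,  0.00057277,  0.00029671, -0.00128898,  0.00089834,
       -0.00239883, -0.00124164]), 'tau': array([ 3.04710147e-04, -5.63401723e+01,  1.22659508e+00, -1.93440878e+01,
        1.11251447e-02,  1.03376553e-02, -1.25364870e-06]), 'position': array([0.18799452, 0.62157526, 0.23037472]), 'ee_rot': array([[-9.57159800e-01,  2.89559705e-01, -5.42682216e-04],
       [ 2.89560213e-01,  9.57158041e-01, -1.83520235e-03],
       [-1.19680043e-05, -1.91372109e-03, -9.99998169e-01]]), 'wrist_force': array([-1.26752155, -1.21847878,  0.51518477]), 'torque': array([-0.01006199,  0.0321547 , -0.06990143]), 'opening': 0.08534194296036754}
scene 1 411.28007690949505 -0.11383791507339547 cam pos [ 1.00700613 -0.44012931  0.52286951]
spacer [115.6 236.5] 0.82 [ 0.372 -0.241  0.   ]
spacer [122.5 255.1] 0.77 [ 0.429 -0.256  0.   ]
spacer [114.8 285.4] 0.73 [ 0.488 -0.302  0.   ]
model [257.5 233.8] 0.77 [ 0.554 -0.033  0.   ]
jig [259.3 
[... 463 characters left out ...]
  ]
spacer [418.8 235.2] 0.45 [ 0.489 -0.313  0.   ]
model [300.  209.4] 0.59 [ 0.551 -0.048 -0.   ]
jig [294.4 205.4] 0.93 [ 0.561 -0.035  0.   ]
jig [168.1 257.7] 0.23 [0.448 0.247 0.   ]
jig [298.2 207.5] 0.15 [ 0.556 -0.044  0.   ]
deep_stop [276.7 180.6] 0.76 [0.618 0.003 0.   ]
deep_stop [326.7 123.6] 0.46 [ 0.749 -0.114  0.   ]
thin_stop [299.  171.9] 0.48 [ 0.637 -0.047  0.   ]
jar [403.3 181. ] 0.97 [ 0.613 -0.284  0.   ]
bowl [167.8 256. ] 0.55 [0.452 0.247 0.   ]
cast [150.6 183. ] 0.97 [0.617 0.289 0.   ]
cast [208.6 124.8] 0.39 [0.751 0.158 0.   ]
wrist 3 293.6255186922534 -0.05813665525105763 cam pos [0.11299412 0.64401002 0.37447326]
bowl [120.7 387.4] 0.64 [0.453 0.249 0.   ]
```

View pics/a_scene.png

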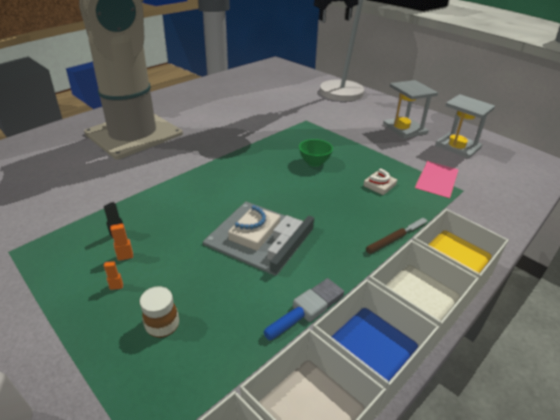

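View pics/a_top.png

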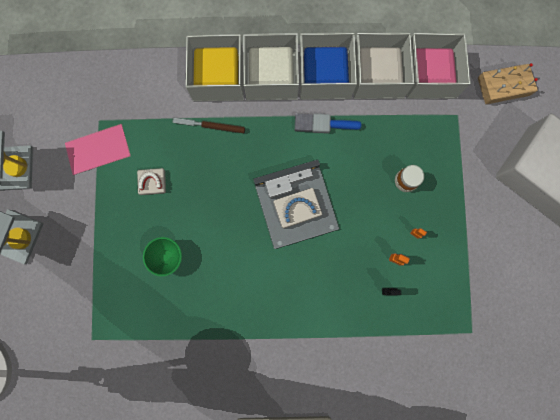

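```bash
python3 - <<'E'
import cv2,numpy as np
a=cv2.imread('pics/a_scene.png')[170:320,60:200]; b=cv2.imread('pics/a_top.png')[200:310,340:460]
a=cv2.resize(a,None,fx=3.5,fy=3.5,interpolation=2)[:,:400]; b=cv2.resize(b,(390,358),interpolation=2)
o=np.zeros((max(a.shape[0],b.shape[0]),790,3),np.uint8); o[:a.shape[0],:a.shape[1]]=a;o[:b.shape[0],400:790]=b
cv2.imwrite('pics/crop.png',o)
E
```

```text
(no output)
```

View pics/crop.png

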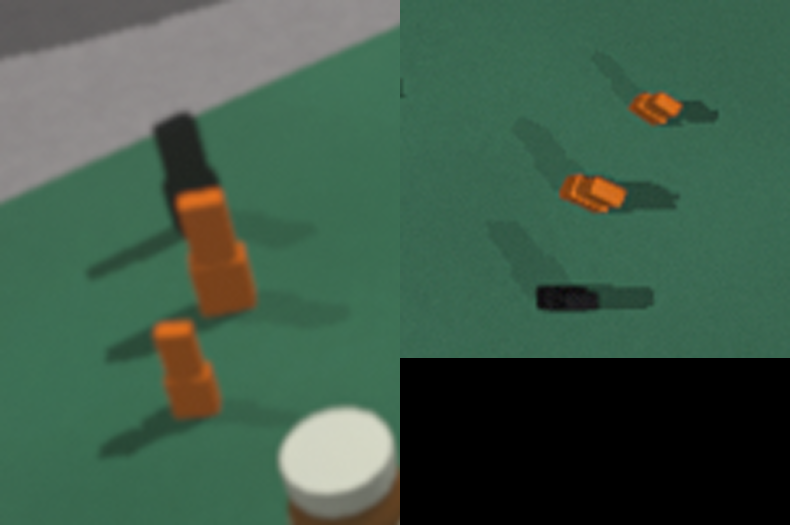

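Three candidates for the spacer, in scene pixels: black at (113,218), large orange at (122,243) and small orange at (113,275). The large orange one fits, because it isn't black and is the larger of the two orange ones. The deep stop appears to be on the +y side and the thin stop on the -y side. I'll move over the jig for a closer look.

Emit:
step_arm:
  grip: [1,1,1,1,1]
  slide:
    - [-0.036,-0.035,-0.01]
    - [-0.071,-0.07,-0.02]
    - [-0.107,-0.105,-0.03]
    - [-0.143,-0.14,-0.04]
    - [-0.178,-0.175,-0.05]
  yaw: [-6,-12,-18,-24,-30]

```text
time: 1.85
position: [0.3066, 0.4053, 0.2809]
ee_rot: [[-0.973, -0.232, 0.001], [-0.232, 0.973, 0.0], [-0.001, 0.0, -1.0]]
wrist_force: [1.2, -0.1, -0.0]
opening: 0.0854
```

```bash
python3 - <<'E'
from h import *
s=state();print(s['time'],s['position'],s['ee_rot'],s['qpos'])
E
```

```text
1.85 [0.3066263  0.40526905 0.28089462] [[-9.72708735e-01 -2.32028940e-01  5.36273151e-04]
 [-2.32028862e-01  9.72708880e-01  2.03632333e-04]
 [-5.68886251e-04  7.36441000e-05 -9.99999835e-01]] [-0.91105963  0.36735232 -0.09296392  1.84028346  0.04185988  0.93536161
  0.7822671 ]
```

Emit:
step_arm:
  grip: [1,1,1,1,1]
  slide:
    - [-0.013,-0.048,0]
    - [-0.026,-0.096,0]
    - [-0.039,-0.143,0]
    - [-0.052,-0.19,0]
    - [-0.065,-0.236,0]
  yaw: [0,0,0,0,0]

```text
time: 2.35
position: [0.4236, 0.1902, 0.2808]
ee_rot: [[-0.974, -0.228, 0.001], [-0.228, 0.974, 0.0], [-0.001, 0.0, -1.0]]
wrist_force: [0.6, 0.7, 0.4]
opening: 0.0852
```

Emit:
step_arm:
  grip: [0.5,0.3,0.3,0.3,0.3]
  slide:
    - [-0.012,-0.045,0]
    - [-0.025,-0.09,0]
    - [-0.037,-0.13,0]
    - [-0.05,-0.17,0]
    - [-0.058,-0.21,0]
  yaw: [0,0,0,0,0]

```text
time: 2.85
position: [0.5283, -0.0007, 0.2806]
ee_rot: [[-0.974, -0.228, 0.001], [-0.228, 0.974, 0.0], [-0.001, -0.0, -1.0]]
wrist_force: [0.9, -0.4, 0.1]
opening: 0.0554
```

```bash
python3 - <<'E'
from h import *
s=state();print(s['time'],s['position'],s['qpos'],s['opening'])
p=read_camera('wrist'); cv2.imwrite('pics/b_wrist.png',p['img'])
print(ray(p,(p['cx'],p['cy'])))
import pickle;pickle.dump(p,open('b.pkl','wb'))
for k in ['model','deep_stop','thin_stop','jig','spacer']:
    for z in pinpoint(p,k)[:3]: print(k,np.round(z['uv'],1),round(z['confidence'],2),np.round(atz(p,z['uv'],0 if k in('jig','spacer') else 0.008),3))
E
```

```text
2.85 [ 0.52833497 -0.00070375  0.28064686] [-0.08883446  0.39653601  0.05260801  1.79383916 -0.02520658  0.95064951
  1.77494975] 0.05543320225291669
(array([ 0.45164332, -0.01945221,  0.42367212]), array([ 0.29810134,  0.06967261, -0.95198809]))
model [250.5 184.6] 0.66 [ 0.55  -0.041  0.008]
model [461.8 164. ] 0.35 [0.451 0.249 0.008]
deep_stop [274.6 232.9] 0.57 [0.616 0.009 0.008]
thin_stop [238.2 236.9] 0.79 [ 0.635 -0.044  0.008]
thin_stop [252.1 185.3] 0.17 [ 0.551 -0.039  0.008]
spacer [112.2  64. ] 0.76 [ 0.431 -0.257  0.   ]
spacer [132.3  13.6] 0.63 [ 0.365 -0.237  0.   ]
spacer [ 78.9 102.8] 0.55 [ 0.491 -0.3    0.   ]
```

View pics/b_wrist.png

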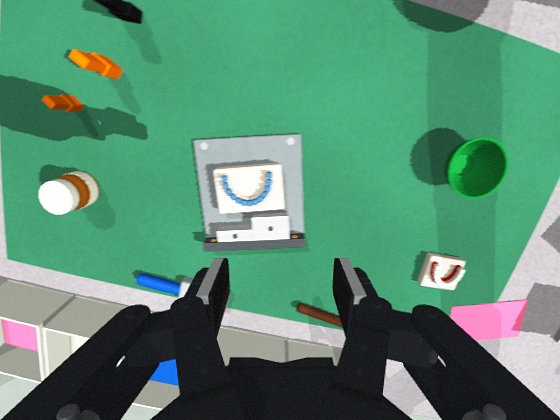

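The wrist picture shows the jig with its fence at the bottom. The thin stop is at left (235,236), the deep stop at right (270,228), and the model is at (250,188). The large orange spacer is at (95,63), the small one at (62,103) and the black one at (120,8). I'll measure the jig and model edges on an enlargement.

```bash
python3 - <<'E'
import cv2,pickle
p=pickle.load(open('b.pkl','rb'))
c=p['img'][125:260,185:315]; c=cv2.resize(c,None,fx=4.4,fy=4.4,interpolation=2); cv2.imwrite('pics/b_crop.png',c)
E
```

```text
(no output)
```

View pics/b_crop.png

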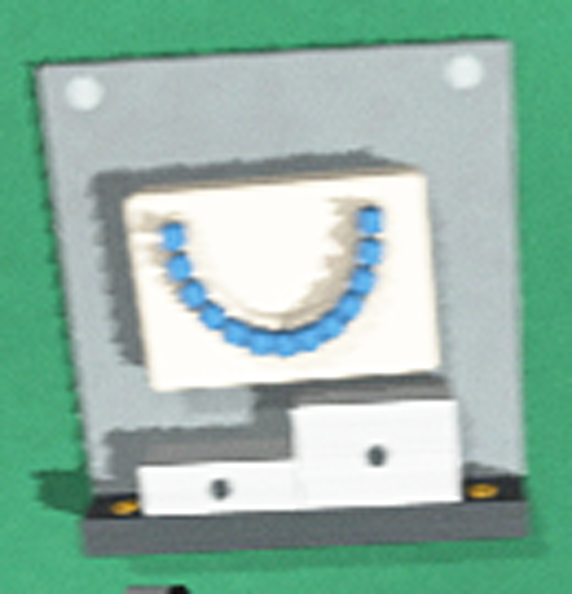

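```bash
cat > fit.py <<'E'
from h import *
from scipy.optimize import least_squares
def fit(p,pix,loc,x0):
    def X(v): 
        c,s=np.cos(v[2]),np.sin(v[2]); return [np.array([v[0]+c*a-s*b,v[1]+s*a+c*b,z]) for a,b,z in loc]
    f=lambda v:np.concatenate([proj(p,q)-u for q,u in zip(X(v),pix)])
    r=least_squares(f,x0); return r.x,np.round(r.fun.reshape(-1,2),1)
E
python3 - <<'E'
from fit import *; import pickle
p=pickle.load(open('b.pkl','rb'))
g=lambda L:np.array(L)/4.4+[185-.4,125-.4]
pj=g([(38,66),(511,40),(292,402),(458,398),(138,466),(294,460),(461,499),(143,513)])
lj=np.array([(-80,-75,8),(-80,75,8),(30,0,30),(30,52,30),(48,-52,30),(48,0,30),(66,52,30),(66,-52,30)])/1e3
J,r=fit(p,pj,lj,[.56,-.035,.23]);print('jig',J,r.tolist())
pm=g([(127,198),(426,172),(437,370),(152,390)]);lm=np.array([(-32,-46,30),(-32,46,30),(32,46,30),(32,-46,30)])/1e3
M,r=fit(p,pm,lm,[.55,-.04,.23]);print('model',M,r.tolist())
c,s=np.cos(J[2]),np.sin(J[2]);d=M[:2]-J[:2];print('model in jig mm',1e3*(c*d[0]+s*d[1]),1e3*(-s*d[0]+c*d[1]),M[2]-J[2])
# spacer with mask
for z in masks_of(p,'spacer') if 0 else []: pass
c=p['img'][0:130,20:170]; cv2.imwrite('pics/b_sp.png',cv2.resize(c,None,fx=4.4,fy=4.4,interpolation=2))
E
```

```text
jig [ 0.56154171 -0.03825171  0.27649779] [[-0.5, -0.6], [0.2, -0.3], [0.2, 0.8], [-0.8, 0.0], [0.2, -0.3], [0.7, -0.5], [-0.5, 0.6], [0.5, 0.5]]
model [ 0.55198202 -0.04024299  0.30114678] [[-0.4, -0.9], [-0.3, -0.0], [0.5, 0.5], [0.3, 0.5]]
model in jig mm -9.740183910469705 0.694035930304216 0.02464899191678971
```

View pics/b_sp.png

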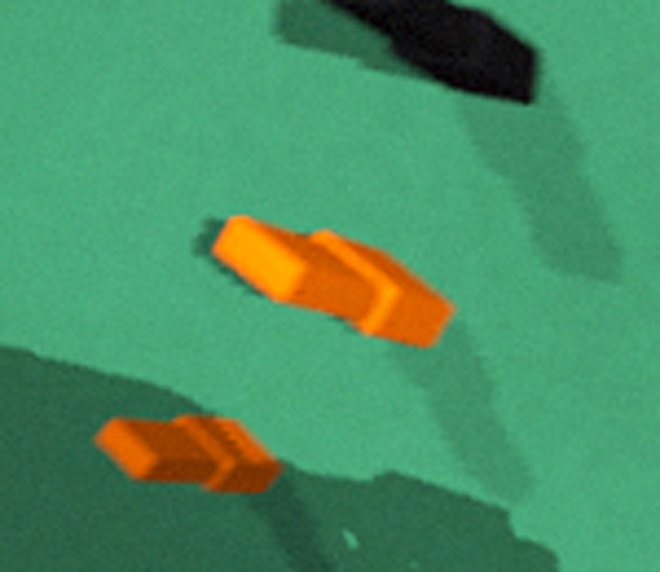

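The crop confirms the bigger orange one at picture (95,63). Next I'll fit its pose from the tab-top corners.

```bash
python3 - <<'E'
from fit import *; import pickle
p=pickle.load(open('b.pkl','rb'))
g=lambda L:np.array(L)/4.4+[20-.4,-.4]
# image right=+y world, down=+x
pm=g([(240,216),(307,262),(280,302),(213,250),(453,310),(432,347)])
lm=np.array([(-6,-11,72),(-6,11,72),(6,11,72),(6,-11,72),(-8,14,0),(8,14,0)])/1e3
for y in(0,.5):
  M,r=fit(p,pm,lm,[.435,-.257,.7-y]);print('spacer',M,r.tolist())
s=state();R=s['ee_rot'];print(s['time'],s['position'],np.degrees(np.arctan2(R[1,0],R[0,0])),R.T@(np.array([M[0],M[1],.25])-s['position']))
E
```

```text
spacer [ 0.43584789 -0.25626873 -0.46330468] [[-1.3, -1.6], [-0.4, 0.7], [0.5, 0.6], [-0.2, -0.1], [1.5, -0.5], [0.2, 1.0]]
spacer [ 0.43584789 -0.25626873 -0.46330426] [[-1.3, -1.6], [-0.4, 0.7], [0.5, 0.6], [-0.2, -0.1], [1.5, -0.5], [0.2, 1.0]]
3.15 [0.52664368 0.00220372 0.28033981] -166.73829234418284 [ 0.14765802 -0.23078302  0.03014455]
```

Emit:
step_arm:
  grip: [0.3,0.3,0.3,0.3,0.3]
  slide:
    - [0.025,-0.038,0.008]
    - [0.05,-0.077,0.016]
    - [0.074,-0.115,0.024]
    - [0.099,-0.154,0.032]
    - [0.123,-0.192,0.04]
  yaw: [8,16,24,32,40]

```text
time: 3.65
position: [0.4508, -0.2138, 0.2405]
ee_rot: [[-0.891, 0.453, 0.001], [0.453, 0.891, 0.001], [-0.001, 0.001, -1.0]]
wrist_force: [0.2, -0.8, 0.1]
opening: 0.0558
```

```bash
python3 - <<'E'
from h import *
s=state();R=s['ee_rot'];print(s['time'],s['qpos'],s['position'],np.degrees(np.arctan2(R[1,0],R[0,0])),R.T@(np.array([.4358,-.2563,.20])-s['position']))
E
```

```text
3.65 [ 0.19803456  0.41178133  0.2646319   1.9248993  -0.14458573  0.82239223
  1.64029512] [ 0.45079113 -0.21382775  0.24047255] 153.03428144187055 [-0.00587537 -0.04468952  0.04043489]
```

Emit:
step_arm:
  grip: [0.3,0.3,0.3,0.3,0.3]
  slide:
    - [-0.003,-0.025,0.02]
    - [-0.006,-0.045,0.04]
    - [-0.006,-0.045,0.04]
    - [-0.006,-0.045,0.04]
    - [-0.006,-0.045,0.04]
  yaw: [0,0,0,0,0]

```text
time: 4.15
position: [0.4375, -0.2552, 0.2011]
ee_rot: [[-0.894, 0.449, 0.002], [0.449, 0.894, 0.001], [-0.001, 0.001, -1.0]]
wrist_force: [0.8, -0.6, -0.0]
opening: 0.0555
```

```bash
python3 - <<'E'
from h import *
s=state();print(s['time'],s['position'],s['opening'])
import pickle
p=read_camera('wrist');pickle.dump(p,open('c.pkl','wb'))
cv2.imwrite('pics/c.png',p['img'])
E
```

```text
4.15 [ 0.43750868 -0.25522941  0.20113757] 0.05549806808423617
```

View pics/c.png

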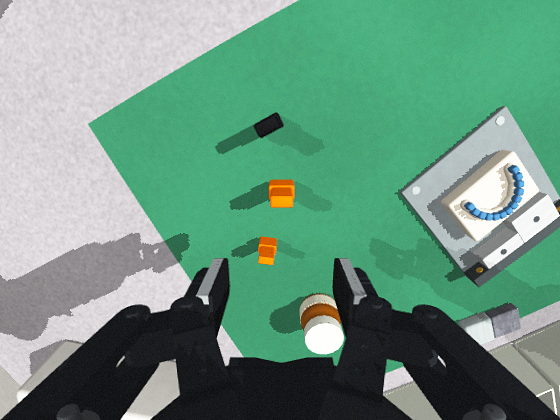

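```bash
python3 - <<'E'
import cv2,pickle
p=pickle.load(open('c.pkl','rb'))
c=p['img'][165:225,250:315]; cv2.imwrite('pics/c_crop.png',cv2.resize(c,None,fx=9,fy=9,interpolation=2))
E
```

```text
(no output)
```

View pics/c_crop.png

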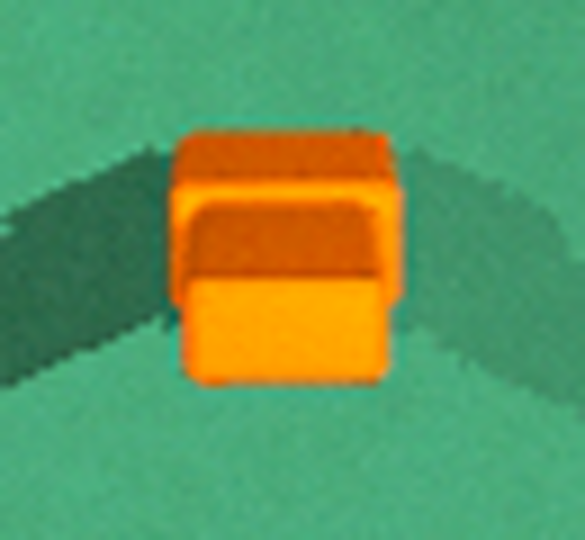

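```bash
python3 - <<'E'
from fit import *; import pickle
p=pickle.load(open('c.pkl','rb'))
g=lambda L:np.array(L)/9+[250-.45,165-.45]
pm=g([(185,277),(391,277),(388,385),(183,383),(170,182),(403,182)])
lm=np.array([(-6,-11,72),(-6,11,72),(6,11,72),(6,-11,72),(-8,-14,34),(-8,14,34)])/1e3
M,r=fit(p,pm,lm,[.435,-.257,-.46]);print('spacer',M,np.degrees(M[2]),r.tolist())
s=state();R=s['ee_rot'];print(s['time'],s['position'],np.degrees(np.arctan2(R[1,0],R[0,0])),R.T@(np.array([M[0],M[1],.04])-s['position']))
E
```

```text
spacer [ 0.43545262 -0.25445293 -0.47260613] -27.07833647640804 [[-0.1, -0.1], [-0.0, 0.0], [0.1, 0.1], [0.1, 0.1], [-0.1, -0.2], [0.0, -0.0]]
4.2 [ 0.43749946 -0.25539413  0.20119789] 153.34912192699534 [ 0.00247956 -0.00023933  0.16119438]
```

Emit:
step_arm:
  grip: [0.3,0.3,0.3,0.3,0.3]
  slide:
    - [0.0025,0,0.04]
    - [0.0025,0,0.08]
    - [0.0025,0,0.12]
    - [0.0025,0,0.15]
    - [0.0025,0,0.163]
  yaw: [0.4,0.4,0.4,0.4,0.4]

```text
time: 4.7
position: [0.4338, -0.2541, 0.0356]
ee_rot: [[-0.89, 0.456, -0.002], [0.456, 0.89, 0.002], [0.003, 0.001, -1.0]]
wrist_force: [-0.3, 0.1, -0.0]
opening: 0.0552
```

Emit:
step_arm:
  grip: [0.3,-0.6,-0.6,-0.6,-0.6]
  slide:
    - [0,0,0]
    - [0,0,0]
    - [0,0,0]
    - [0,0,0]
    - [0,0,0]
  yaw: [0,0,0,0,0]
  force: 30

```text
time: 5.2
position: [0.4347, -0.2562, 0.0386]
ee_rot: [[-0.889, 0.457, 0.002], [0.457, 0.889, -0.001], [-0.002, 0.0, -1.0]]
wrist_force: [1.3, 0.5, 6.4]
opening: 0.0215
```

```bash
python3 - <<'E'
from h import *
s=state();print(s)
p=read_camera('wrist')
cv2.imwrite('pics/d.png',p['img'])
E
```

```text
{'time': 5.2, 'qpos': array([ 0.38958717,  0.74589959,  0.13127007,  2.06781612, -0.26893006,
        0.34127387,  1.83577013]), 'joint_velocities': array([ 1.63495172e-03,  2.31778105e-03, -9.10853087e-04, -6.69032869e-04,
        8.51396549e-04,  6.27588719e-04, -3.78223971e-05]), 'tau': array([ 9.43942554e-02, -4.68315625e+01,  2.52633333e+00, -6.97428927e+00,
        3.11250065e-02, -1.73974852e-01, -5.19298279e-03]), 'position': array([ 0.43474507, -0.25621809,  0.03857348]), 'ee_rot': array([[-8.89208711e-01,  4.57497118e-01,  2.06274295e-03],
       [ 4.57496077e-01,  8.89211101e-01, -9.78762803e-04],
       [-2.28199509e-03,  7.33723983e-05, -9.99997394e-01]]), 'wrist_force': array([1.26191606, 0.51009139, 6.35794162]), 'torque': array([ 0.08044291,  0.02133915, -0.00374415]), 'opening': 0.021452605309512804}
```

View pics/d.png

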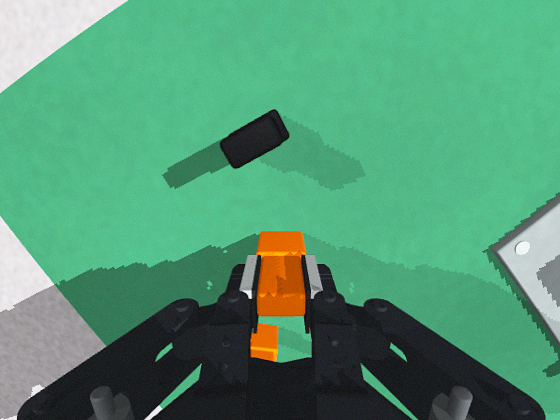

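The spacer is gripped squarely by the tab at (281,285), opening 21.5 mm. I'll lift it and carry it over the jig.

Emit:
step_arm:
  grip: [-0.6,-0.6,-0.6,-0.6,-0.6]
  slide:
    - [0,0,-0.01]
    - [0,0,-0.03]
    - [0,0,-0.07]
    - [0,0,-0.11]
    - [0,0,-0.13]
  yaw: [0,0,0,0,0]
  force: 40

```text
time: 5.75
position: [0.4348, -0.2567, 0.171]
ee_rot: [[-0.889, 0.458, 0.004], [0.458, 0.889, -0.002], [-0.005, -0.0, -1.0]]
wrist_force: [-0.6, -0.6, 0.0]
opening: 0.0215
```

```bash
python3 - <<'E'
from h import *
s=state();R=s['ee_rot'];print(s['time'],s['qpos'],s['position'],s['opening'],s['wrist_force'],np.degrees(np.arctan2(R[1,0],R[0,0])),R.T@(np.array([.6042,-.0532,.165])-s['position']))
E
```

```text
5.75 [ 0.30948666  0.51840893  0.24369089  1.98955321 -0.19875725  0.65141819
  1.77553349] [ 0.43484847 -0.25670344  0.17103845] 0.021485230887038395 [-0.60614563 -0.5632877   0.0105001 ] 152.74319372957646 [-0.05731871  0.25846681  0.0062869 ]
```

Emit:
step_arm:
  grip: [-0.6,-0.6,-0.6,-0.6,-0.6]
  slide:
    - [-0.006,0.025,0]
    - [-0.014,0.065,0]
    - [-0.024,0.105,0]
    - [-0.033,0.145,0]
    - [-0.042,0.185,0]
  yaw: [-5,-13,-21,-29,-37]

```text
time: 6.25
position: [0.5565, -0.1094, 0.1683]
ee_rot: [[-0.985, -0.175, 0.0], [-0.175, 0.985, -0.0], [-0.0, -0.001, -1.0]]
wrist_force: [0.4, -1.3, -0.2]
opening: 0.0216
```

```bash
python3 - <<'E'
from h import *
s=state();R=s['ee_rot'];print(s['time'],s['qpos'],s['position'],s['opening'],np.degrees(np.arctan2(R[1,0],R[0,0])),R.T@(np.array([.6042,-.0532,.165])-s['position']))
E
```

```text
6.25 [ 0.09820987  0.58902824  0.07070708  1.81987456 -0.05800125  0.73431735
  1.94669971] [ 0.55652598 -0.10941697  0.16826503] 0.021567359756752467 -169.9267923137831 [-0.05677114  0.04701354  0.00325346]
```

Emit:
step_arm:
  grip: [-0.6,-0.6,-0.6,-0.6,-0.6]
  slide:
    - [-0.025,0.02,0]
    - [-0.045,0.037,0]
    - [-0.057,0.047,0.003]
    - [-0.057,0.047,0.003]
    - [-0.057,0.047,0.003]
  yaw: [-5.8,-5.8,-5.8,-5.8,-5.8]

```text
time: 6.75
position: [0.6029, -0.056, 0.1642]
ee_rot: [[-0.964, -0.267, -0.002], [-0.267, 0.964, -0.001], [0.002, -0.001, -1.0]]
wrist_force: [-0.0, -1.1, -0.5]
opening: 0.0214
```

```bash
python3 - <<'E'
from h import *
s=state();R=s['ee_rot'];print(s['time'],s['position'],s['opening'],np.degrees(np.arctan2(R[1,0],R[0,0])),R.T@(np.array([.6042,-.0532,.165])-s['position']))
import pickle
p=read_camera('wrist');pickle.dump(p,open('e.pkl','wb'));cv2.imwrite('pics/e.png',p['img'])
q=read_camera('top');pickle.dump(q,open('et.pkl','wb'));cv2.imwrite('pics/et.png',q['img'])
E
```

```text
6.75 [ 0.60292292 -0.05599497  0.16424323] 0.021387636944723294 -164.49608256540873 [-0.00197619  0.00235131 -0.00076258]
```

View pics/e.png

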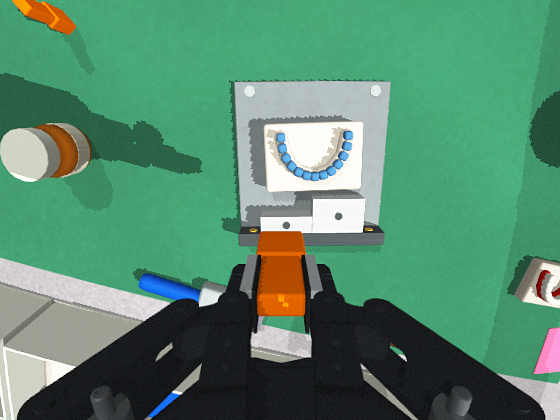

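```bash
python3 - <<'E'
import cv2,pickle
p=pickle.load(open('e.pkl','rb'))
c=p['img'][70:255,220:405]; cv2.imwrite('pics/e_crop.png',cv2.resize(c,None,fx=3.2,fy=3.2,interpolation=2))
c=p['img'][180:255,225:375]; cv2.imwrite('pics/e_crop2.png',cv2.resize(c,None,fx=5,fy=5,interpolation=2))
E
```

```text
(no output)
```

View pics/e_crop.png

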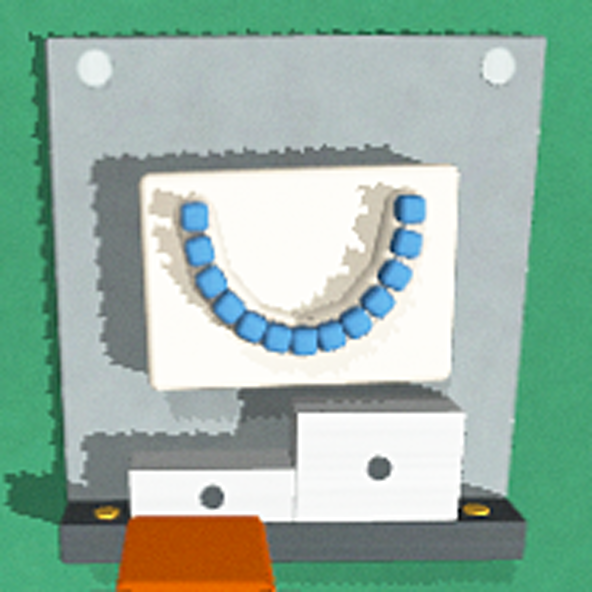

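View pics/e_crop2.png

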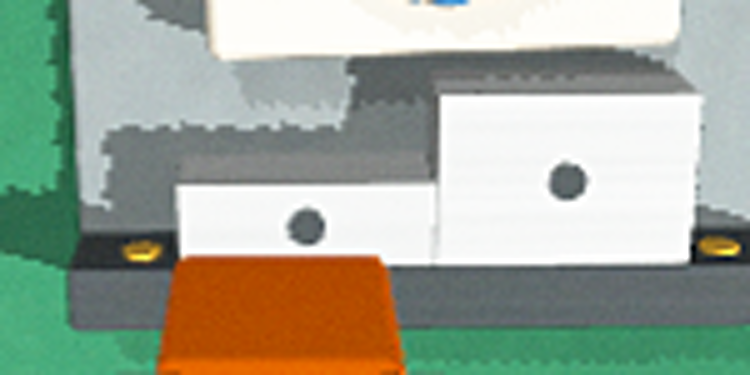

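```bash
python3 - <<'E'
from fit import *; import pickle
p=pickle.load(open('e.pkl','rb'))
g=lambda L:np.array(L)/3.2+[220-.35,70-.35]
g2=lambda L:np.array(L)/5+[225-.4,180-.4]
pj=np.vstack([g([(47,38),(546,38)]),g2([(440,94),(702,94),(176,184),(436,182),(692,264)])])
lj=np.array([(-80,-75,8),(-80,75,8),(30,0,30),(30,52,30),(48,-52,30),(48,0,30),(66,52,30)])/1e3
J,r=fit(p,pj,lj,[.56,-.035,.23]);print('jig',J,r.tolist())
pm=g([(141,176),(458,164),(449,379),(152,388)]);lm=np.array([(-32,-46,30),(-32,46,30),(32,46,30),(32,-46,30)])/1e3
M,r=fit(p,pm,lm,[.55,-.04,.23]);print('model',M,r.tolist())
def loc(P): 
    c,s=np.cos(J[2]),np.sin(J[2]);d=np.array(P[:2])-J[:2];return 1e3*(c*d[0]+s*d[1]),1e3*(-s*d[0]+c*d[1])
print('model in jig mm',loc(M),M[2]-J[2])
# spacer in hand with free height
ps=g2([(175,258),(382,258),(403,361),(160,361)])
z0=.164-.038
def f(v):
    c,s=np.cos(v[2]),np.sin(v[2]);o=[]
    for (a,b,z),u in zip([(-8,-14,0),(-8,14,0),(-8,14,34),(-8,-14,34)],ps):
        o.append(proj(p,[v[0]+(c*a-s*b)/1e3,v[1]+(s*a+c*b)/1e3,v[3]+z/1e3])-u)
    return np.ravel(o)
r=least_squares(f,[.603,-.056,.27,z0]);S=r.x;print('spacer',S,r.fun.round(1),'loc',loc(S),S[2]-J[2])
s=state();R=s['ee_rot'];print('tcp loc',loc(s['position']),s['position'],'yaw tcp-jig deg',np.degrees(np.arctan2(-R[1,0],-R[0,0])-J[2]))
c,ss=np.cos(J[2]),np.sin(J[2]);T=np.array([J[0]+c*.037+ss*.026,J[1]+ss*.037-c*.026,.165]);print('target',T,R.T@(T-s['position']))
E
```

```text
jig [ 0.56170718 -0.03627319  0.27675437] [[-0.8, -0.3], [0.8, -0.5], [-0.1, 0.3], [0.3, 0.0], [0.0, 0.2], [0.2, 0.2], [-0.5, 0.2]]
model [ 0.55179548 -0.03909637  0.30610109] [[-1.0, -1.0], [1.0, -0.6], [1.0, 0.8], [-0.9, 1.2]]
model in jig mm (np.float64(-10.305926397665143), np.float64(-0.007518686660113946)) 0.029346728402636524
spacer [ 0.6056095  -0.05613573  0.26997127  0.11909982] [ 0.7 -0.4  0.  -0.4 -0.3  0.3 -0.2  0.3] loc (np.float64(36.804573215006826), np.float64(-31.102357297151205)) -0.006783098254948938
tcp loc (np.float64(33.98710853658128), np.float64(-30.997466345667892)) [ 0.60287058 -0.05680466  0.164443  ] yaw tcp-jig deg -0.4425524415403987
target [ 0.60440334 -0.05117413  0.165     ] [-0.0029733   0.00502004 -0.00056668]
```

Emit:
step_arm:
  grip: [-0.6,-0.6,-0.6,-0.6,-0.6]
  slide:
    - [-0.001,0.005,0]
    - [-0.001,0.005,0.025]
    - [-0.001,0.005,0.055]
    - [-0.001,0.005,0.075]
    - [-0.001,0.005,0.075]
  yaw: [-0.4,-0.4,-0.4,-0.4,-0.4]

```text
time: 7.35
position: [0.601, -0.0498, 0.0868]
ee_rot: [[-0.962, -0.274, -0.006], [-0.274, 0.962, 0.0], [0.006, 0.002, -1.0]]
wrist_force: [-0.4, -0.2, -0.3]
opening: 0.0213
```

```bash
cat > J.py <<'E'
from fit import *
J=np.array([.56165,-.0368,.2767])
def loc(P): 
    c,s=np.cos(J[2]),np.sin(J[2]);d=np.array(P[:2])-J[:2];return np.round([1e3*(c*d[0]+s*d[1]),1e3*(-s*d[0]+c*d[1])],1)
def st():
    s=state();R=s['ee_rot'];c,sn=np.cos(J[2]),np.sin(J[2]);F=s['wrist_force']
    print('t',round(s['time'],2),'loc',loc(s['position']),'z',round(s['position'][2],4),'open',round(s['opening'],4),'Fjig',np.round([c*F[0]+sn*F[1],-sn*F[0]+c*F[1],F[2]],1),'dyaw',round(np.degrees(np.arctan2(-R[1,0],-R[0,0])-J[2]),2),'q',s['qpos'].round(2))
E
python3 - <<'E'
from J import *
import pickle
st()
p=read_camera('wrist');pickle.dump(p,open('f.pkl','wb'))
q=read_camera('scene')
a=p['img'][60:330,170:440];b=q['img'][170:290,190:330]
cv2.imwrite('pics/f.png',cv2.resize(a,None,fx=2,fy=2,interpolation=2));cv2.imwrite('pics/fs.png',cv2.resize(b,None,fx=4,fy=4,interpolation=2))
st()
E
```

```text
t 7.35 loc [ 34.3 -23.3] z 0.0868 open 0.0213 Fjig [-0.4 -0.1 -0.3] dyaw 0.07 q [ 0.01  0.75  0.04  1.77 -0.04  0.63  1.93]
t 7.45 loc [ 36.8 -24.1] z 0.0897 open 0.0216 Fjig [ 0.5 -0.4 -0.3] dyaw 0.08 q [ 0.01  0.74  0.04  1.76 -0.04  0.63  1.93]
```

View pics/f.png

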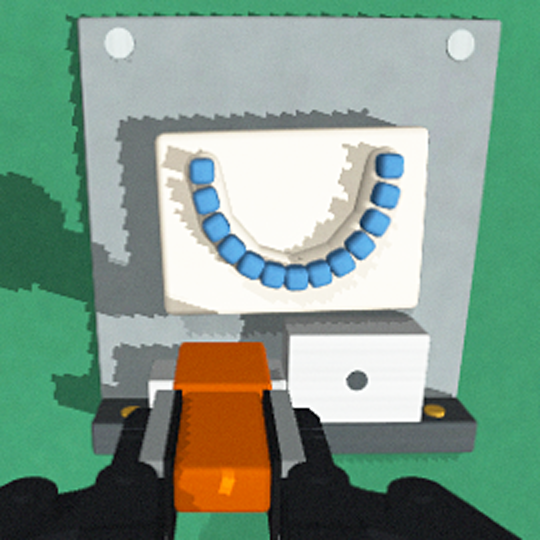

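View pics/fs.png

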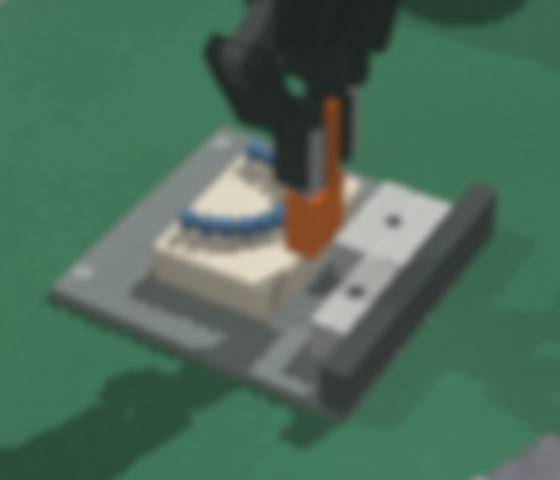

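```bash
python3 - <<'E'
from J import *
import pickle
st()
p=read_camera('wrist');pickle.dump(p,open('g.pkl','wb'))
st()
a=p['img'][200:300,225:400]
cv2.imwrite('pics/g.png',cv2.resize(a,None,fx=4.5,fy=4.5,interpolation=2))
E
```

```text
t 7.45 loc [ 36.8 -24.1] z 0.0897 open 0.0216 Fjig [ 0.5 -0.4 -0.3] dyaw 0.08 q [ 0.01  0.74  0.04  1.76 -0.04  0.63  1.93]
t 7.5 loc [ 37.5 -24.3] z 0.0904 open 0.0217 Fjig [ 0.2  0.6 -0.7] dyaw 0.09 q [ 0.01  0.74  0.04  1.76 -0.04  0.63  1.92]
```

View pics/g.png

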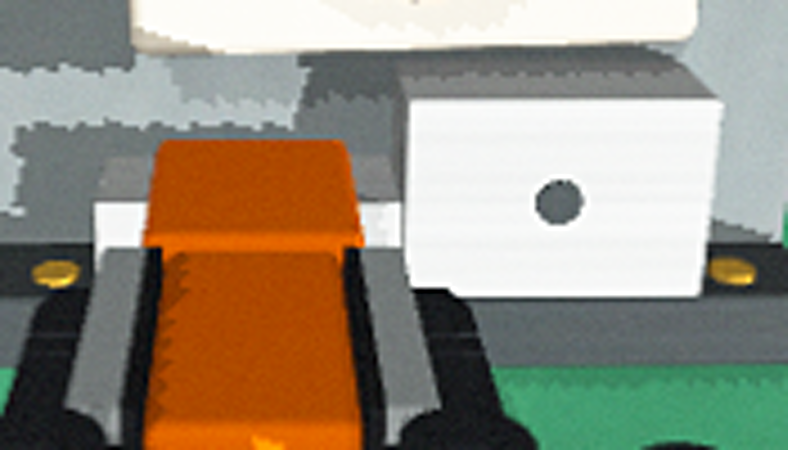

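```bash
python3 - <<'E'
from J import *; import pickle
p=pickle.load(open('g.pkl','rb'))
g=lambda L:np.array(L)/4.5+[225-.4,200-.4]
pj=g([(408,98),(720,98),(96,202),(402,202),(703,296)])
lj=np.array([(30,0,30),(30,52,30),(48,-52,30),(48,0,30),(66,52,30)])/1e3
Jn,r=fit(p,pj,lj,J);print('jig',Jn,r.tolist())
ps=g([(158,141),(347,141),(362,244),(146,244)])
for zf in (None,.0515):
  def f(v):
    c,s=np.cos(v[2]),np.sin(v[2]);o=[]
    for (a,b,z),u in zip([(-8,-14,0),(-8,14,0),(-8,14,34),(-8,-14,34)],ps):
        o.append(proj(p,[v[0]+(c*a-s*b)/1e3,v[1]+(s*a+c*b)/1e3,(zf or v[3])+z/1e3])-u)
    return np.ravel(o)
  r=least_squares(f,[.603,-.056,.27,.05]);S=r.x;c,s=np.cos(Jn[2]),np.sin(Jn[2]);d=S[:2]-Jn[:2]
  print('spacer',S,r.fun.round(1),'in jig',1e3*(c*d[0]+s*d[1]),1e3*(-s*d[0]+c*d[1]),S[2]-Jn[2])
st()
E
```

```text
jig [ 0.56161633 -0.03662062  0.28176745] [[-0.1, 0.4], [0.8, 0.0], [-0.6, 0.1], [0.4, -0.2], [-0.4, -0.3]]
spacer [ 0.60580267 -0.05004992  0.27698828  0.04733169] [ 0.5  0.5 -0.2  0.5  0.5 -0.5 -0.8 -0.5] in jig 38.70981548617686 -25.185900831315006 -0.00477916390001476
spacer [ 0.6040381  -0.05055529  0.27697954  0.05      ] [ 0.   0.3  0.3  0.3  1.2 -0.2 -1.5 -0.2] in jig 36.87430580532501 -25.180698319855402 -0.004787908387981599
t 7.5 loc [ 37.5 -24.3] z 0.0904 open 0.0217 Fjig [ 0.2  0.6 -0.7] dyaw 0.09 q [ 0.01  0.74  0.04  1.76 -0.04  0.63  1.92]
```

Emit:
step_arm:
  grip: [-0.6,-0.6,-0.6,-0.6,-0.6]
  slide:
    - [0.0015,0,0.006]
    - [0.0015,0,0.014]
    - [0.0015,0,0.022]
    - [0.0015,0,0.03]
    - [0.0015,0,0.036]
  yaw: [0,0,0,0,0]

```text
time: 8.0
position: [0.6019, -0.0499, 0.0524]
ee_rot: [[-0.961, -0.275, -0.001], [-0.275, 0.961, 0.0], [0.001, 0.0, -1.0]]
wrist_force: [0.0, -0.9, -0.2]
opening: 0.0217
```

```bash
python3 - <<'E'
from J import *
st()
p=read_camera('wrist')
q=read_camera('scene')
st()
a=p['img'][150:330,190:420];b=q['img'][170:290,190:330]
cv2.imwrite('pics/h.png',cv2.resize(a,None,fx=3,fy=3,interpolation=2));cv2.imwrite('pics/hs.png',cv2.resize(b,None,fx=4,fy=4,interpolation=2))
E
```

```text
t 8.0 loc [ 35.1 -23.6] z 0.0524 open 0.0217 Fjig [-0.2 -0.8 -0.2] dyaw 0.11 q [ 0.02  0.8   0.03  1.78 -0.05  0.56  1.93]
t 8.1 loc [ 34.7 -23.4] z 0.0521 open 0.0213 Fjig [ 0.2 -0.3 -0.6] dyaw 0.12 q [ 0.02  0.8   0.03  1.78 -0.05  0.56  1.93]
```

View pics/h.png

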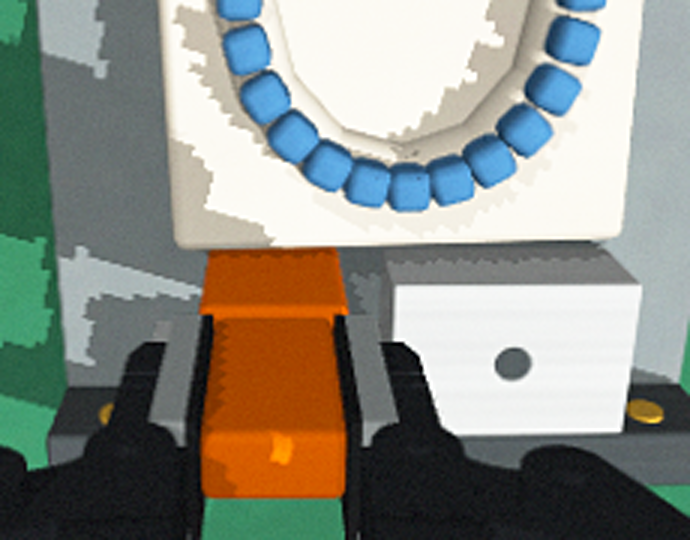

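View pics/hs.png

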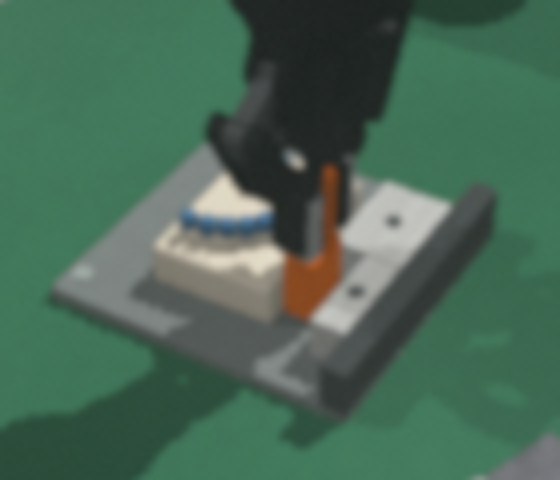

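Emit:
step_arm:
  grip: [-0.6,-0.6,-0.6,-0.6,-0.6]
  slide:
    - [-0.001,0,0.001]
    - [-0.001,0,0.002]
    - [-0.001,0,0.003]
    - [-0.001,0,0.004]
    - [-0.001,0,0.005]
  yaw: [0,0,0,0,0]

```text
time: 8.6
position: [0.6033, -0.0497, 0.0484]
ee_rot: [[-0.961, -0.275, 0.0], [-0.275, 0.961, 0.0], [-0.0, -0.0, -1.0]]
wrist_force: [0.3, -0.2, -0.5]
opening: 0.0214
```

```bash
python3 - <<'E'
from J import *
st()
E
```

```text
t 8.6 loc [ 36.5 -23.8] z 0.0484 open 0.0214 Fjig [ 0.2 -0.3 -0.5] dyaw 0.11 q [ 0.02  0.81  0.03  1.78 -0.05  0.55  1.93]
```

Emit:
step_arm:
  grip: [-0.6,-0.6,-0.6,-0.6,-0.6]
  slide:
    - [0,0,0.001]
    - [0,0,0.002]
    - [0,0,0.003]
    - [0,0,0.003]
    - [0,0,0.003]
  yaw: [0,0,0,0,0]

```text
time: 9.1
position: [0.6033, -0.0497, 0.0466]
ee_rot: [[-0.961, -0.275, 0.0], [-0.275, 0.961, 0.0], [-0.0, -0.0, -1.0]]
wrist_force: [-2.1, 0.4, 8.7]
opening: 0.0215
```

```bash
python3 - <<'E'
from J import *
st()
E
```

```text
t 9.1 loc [ 36.6 -23.8] z 0.0466 open 0.0215 Fjig [-1.9  1.   8.7] dyaw 0.1 q [ 0.02  0.81  0.03  1.78 -0.05  0.55  1.93]
```

Emit:
step_arm:
  grip: [-0.6,-0.1,-0.1,-0.1,-0.1]
  slide:
    - [0,0,-0.001]
    - [0,0,-0.001]
    - [0,0,-0.001]
    - [0,0,-0.001]
    - [0,0,-0.001]
  yaw: [0,0,0,0,0]

```text
time: 9.6
position: [0.6031, -0.0497, 0.0462]
ee_rot: [[-0.961, -0.275, -0.0], [-0.275, 0.961, 0.0], [0.0, 0.0, -1.0]]
wrist_force: [0.2, -0.6, 0.7]
opening: 0.0383
```

Emit:
step_arm:
  grip: [-0.1,-0.1,-0.1,-0.1,-0.1]
  slide:
    - [0,0,-0.01]
    - [0,0,-0.025]
    - [0,0,-0.05]
    - [0,0,-0.09]
    - [0,0,-0.12]
  yaw: [0,0,0,0,0]

```text
time: 10.1
position: [0.6041, -0.0498, 0.1698]
ee_rot: [[-0.961, -0.275, 0.003], [-0.275, 0.961, -0.0], [-0.003, -0.001, -1.0]]
wrist_force: [0.4, 0.5, 0.6]
opening: 0.0385
```

```bash
python3 - <<'E'
from J import *
import pickle
st()
p=read_camera('wrist');pickle.dump(p,open('i.pkl','wb'))
q=read_camera('scene')
st()
a=p['img'][60:260,190:420];b=q['img'][170:290,190:330]
cv2.imwrite('pics/i.png',cv2.resize(a,None,fx=3,fy=3,interpolation=2)[:600]);cv2.imwrite('pics/is.png',cv2.resize(b,None,fx=4,fy=4,interpolation=2))
E
```

```text
t 10.1 loc [ 37.2 -24.1] z 0.1698 open 0.0385 Fjig [0.6 0.4 0.6] dyaw 0.1 q [ 0.01  0.63  0.05  1.71 -0.04  0.79  1.92]
t 10.2 loc [ 39.9 -25.1] z 0.1725 open 0.0384 Fjig [ 0.6 -0.7  1. ] dyaw 0.1 q [ 0.01  0.63  0.05  1.71 -0.04  0.79  1.92]
```

View pics/i.png

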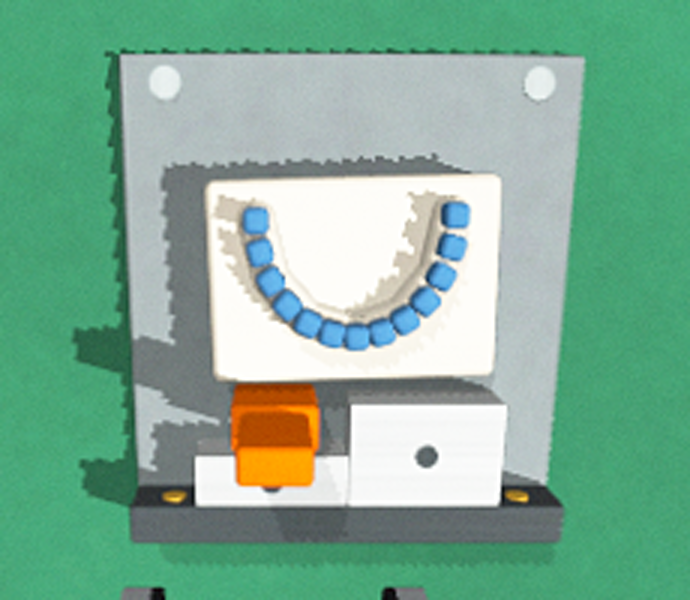

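View pics/is.png

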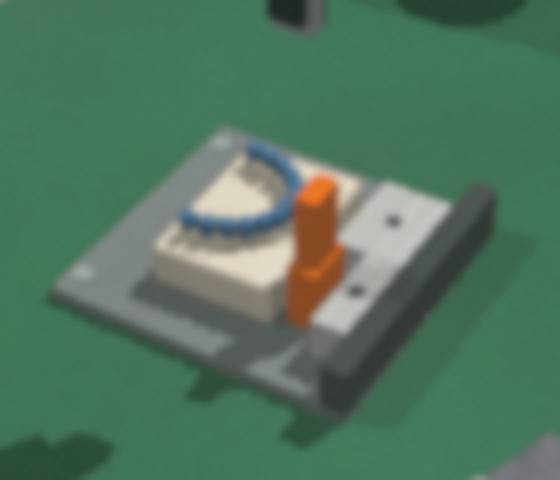

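The spacer stands free and upright between the model and the thin stop, at (275,435) in the crop. Next I'll move behind the model's near face, offset slightly towards the deep stop.

Emit:
step_arm:
  grip: [-0.1,-0.1,-0.1,-0.1,-0.1]
  slide:
    - [0.03,0.01,0]
    - [0.07,0.025,0]
    - [0.11,0.035,0]
    - [0.11,0.035,0]
    - [0.11,0.035,0]
  yaw: [0,0,0,0,0]

```text
time: 10.7
position: [0.4875, -0.0464, 0.1671]
ee_rot: [[-0.962, -0.275, 0.001], [-0.275, 0.962, 0.0], [-0.001, -0.0, -1.0]]
wrist_force: [0.9, 0.3, 0.5]
opening: 0.0385
```

```bash
python3 - <<'E'
from J import *
st()
E
```

```text
t 10.7 loc [-73.9  11.1] z 0.1671 open 0.0385 Fjig [0.9 0.  0.5] dyaw 0.09 q [ 0.01  0.5   0.04  2.03 -0.04  0.62  1.92]
```

Emit:
step_arm:
  grip: [-0.1,-0.1,-0.1,-0.1,-0.1]
  slide:
    - [0,0,0.035]
    - [0,0,0.075]
    - [0,0,0.11]
    - [0,0,0.135]
    - [0,0,0.145]
  yaw: [0,0,0,0,0]

```text
time: 11.2
position: [0.4882, -0.0461, 0.0191]
ee_rot: [[-0.961, -0.275, -0.002], [-0.275, 0.961, 0.0], [0.002, 0.001, -1.0]]
wrist_force: [-0.3, -1.4, 0.1]
opening: 0.0386
```

```bash
python3 - <<'E'
from J import *
st()
p=read_camera('wrist')
st()
a=p['img'][100:400,130:430]
cv2.imwrite('pics/j.png',cv2.resize(a,None,fx=2,fy=2,interpolation=2)[:600])
E
```

```text
t 11.2 loc [-73.2  11.1] z 0.0191 open 0.0386 Fjig [-0.7 -1.3  0.1] dyaw 0.12 q [ 0.02  0.77  0.02  2.1  -0.05  0.27  1.93]
t 11.25 loc [-73.5  11.2] z 0.0189 open 0.0385 Fjig [ 0.2  0.1 -1.4] dyaw 0.12 q [ 0.02  0.77  0.02  2.1  -0.05  0.27  1.93]
```

View pics/j.png

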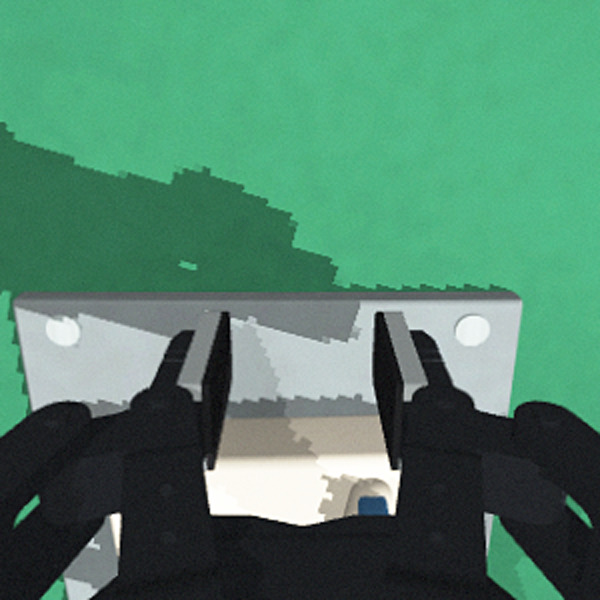

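Emit:
step_arm:
  grip: [-0.1,-0.1,-0.1,-0.1,-0.1]
  slide:
    - [-0.003,0,0.002]
    - [-0.006,0,0.0035]
    - [-0.009,0,0.0045]
    - [-0.012,0,0.0045]
    - [-0.015,0,0.0045]
  yaw: [0,0,0,0,0]

```text
time: 11.75
position: [0.5031, -0.0421, 0.0176]
ee_rot: [[-0.961, -0.275, 0.001], [-0.275, 0.961, -0.0], [-0.001, -0.0, -1.0]]
wrist_force: [-0.5, 0.0, 0.3]
opening: 0.0385
```

Emit:
step_arm:
  grip: [-0.1,-0.1,-0.1,-0.1,-0.1]
  slide:
    - [-0.0015,0,0]
    - [-0.003,0,0]
    - [-0.0045,0,0]
    - [-0.006,0,0]
    - [-0.0075,0,0]
  yaw: [0,0,0,0,0]

```text
time: 12.25
position: [0.5085, -0.0401, 0.0168]
ee_rot: [[-0.961, -0.275, -0.002], [-0.275, 0.961, 0.0], [0.002, 0.001, -1.0]]
wrist_force: [-1.2, -0.1, 1.0]
opening: 0.0383
```

```bash
python3 - <<'E'
from J import *
st()
E
```

```text
t 12.25 loc [-52.   11.3] z 0.0168 open 0.0383 Fjig [-1.2  0.2  1. ] dyaw 0.11 q [ 0.01  0.79  0.02  2.05 -0.05  0.31  1.92]
```

Emit:
step_arm:
  grip: [-0.1,-0.1,-0.1,-0.1,-0.1]
  slide:
    - [-0.001,0,0]
    - [-0.002,0,0]
    - [-0.003,0,0]
    - [-0.004,0,0]
    - [-0.005,0,0]
  yaw: [0,0,0,0,0]

```text
time: 12.75
position: [0.5143, -0.0388, 0.0168]
ee_rot: [[-0.961, -0.275, -0.0], [-0.275, 0.961, -0.0], [0.0, 0.0, -1.0]]
wrist_force: [-1.5, 0.0, -0.1]
opening: 0.0384
```

```bash
python3 - <<'E'
from J import *
st()
p=read_camera('wrist')
q=read_camera('scene')
st()
a=p['img'][100:400,130:430];b=q['img'][170:290,190:330]
cv2.imwrite('pics/k.png',cv2.resize(a,None,fx=2,fy=2,interpolation=2)[:600]);cv2.imwrite('pics/ks.png',cv2.resize(b,None,fx=4,fy=4,interpolation=2))
E
```

```text
t 12.75 loc [-46.1  11. ] z 0.0168 open 0.0384 Fjig [-1.5  0.4 -0.1] dyaw 0.1 q [ 0.01  0.79  0.02  2.04 -0.05  0.31  1.92]
t 12.85 loc [-45.9  11. ] z 0.0168 open 0.0385 Fjig [-1.3  0.4 -0.2] dyaw 0.11 q [ 0.01  0.79  0.02  2.04 -0.05  0.31  1.92]
```

View pics/ks.png

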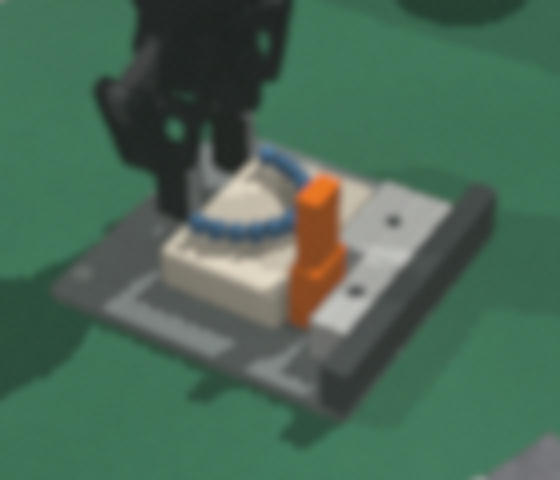

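Emit:
step_arm:
  grip: [-0.1,-0.1,-0.1,-0.1,-0.1]
  slide:
    - [-0.0006,0,0]
    - [-0.0012,0,0]
    - [-0.0018,0,0]
    - [-0.0024,0,0]
    - [-0.003,0,0]
  yaw: [0,0,0,0,0]

```text
time: 13.35
position: [0.516, -0.0383, 0.0169]
ee_rot: [[-0.962, -0.275, -0.002], [-0.275, 0.962, -0.0], [0.002, 0.0, -1.0]]
wrist_force: [-4.2, -1.8, 3.3]
opening: 0.0386
```

```bash
python3 - <<'E'
from J import *
st()
E
```

```text
t 13.35 loc [-44.3  11. ] z 0.0169 open 0.0386 Fjig [-4.6 -0.6  3.3] dyaw 0.1 q [ 0.    0.79  0.02  2.03 -0.05  0.32  1.92]
```

Emit:
step_arm:
  grip: [-0.1,-0.1,-0.1,-0.1,-0.1]
  slide:
    - [-0.0005,0,0]
    - [-0.001,0,0]
    - [-0.001,0,0]
    - [-0.001,0,0]
    - [-0.001,0,0]
  yaw: [0,0,0,0,0]

```text
time: 13.85
position: [0.516, -0.0383, 0.0168]
ee_rot: [[-0.962, -0.274, -0.004], [-0.274, 0.962, -0.0], [0.004, 0.001, -1.0]]
wrist_force: [-6.0, -1.5, 3.8]
opening: 0.0387
```

```bash
python3 - <<'E'
from J import *
st()
p=read_camera('wrist')
q=read_camera('scene'); r=read_camera('top')
st()
b=q['img'][190:280,200:325];c=r['img'][150:260,240:350]
cv2.imwrite('pics/l.png',p['img']);cv2.imwrite('pics/ls.png',cv2.resize(b,None,fx=6,fy=6,interpolation=2));cv2.imwrite('pics/lt.png',cv2.resize(c,None,fx=5,fy=5,interpolation=2))
import pickle;pickle.dump((q,r),open('l.pkl','wb'))
E
```

```text
t 13.85 loc [-44.3  11.1] z 0.0168 open 0.0387 Fjig [-6.1  0.2  3.8] dyaw 0.08 q [ 0.    0.79  0.03  2.03 -0.05  0.32  1.92]
t 14.0 loc [-44.3  11.1] z 0.0168 open 0.0382 Fjig [-5.2 -0.8  4.2] dyaw 0.08 q [ 0.    0.79  0.03  2.03 -0.05  0.32  1.92]
```

View pics/ls.png

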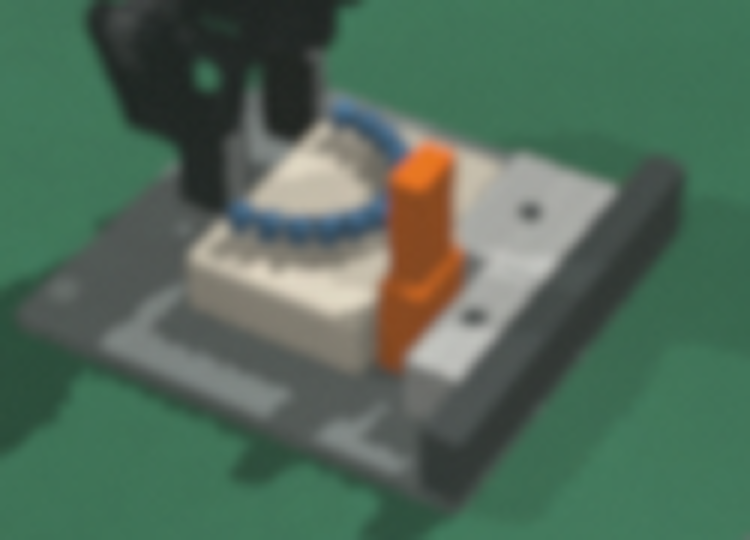

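View pics/lt.png

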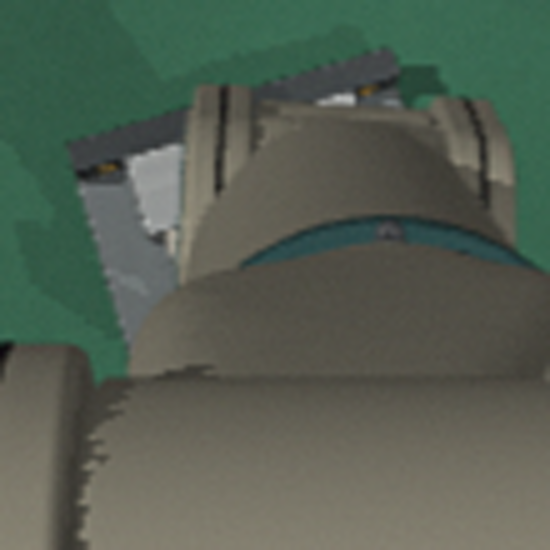

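View pics/l.png

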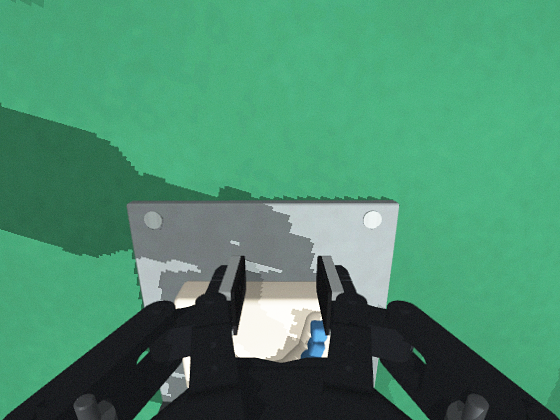

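```bash
python3 - <<'E'
from J import *; import pickle
q,r=pickle.load(open('l.pkl','rb'))
cv2.imwrite('pics/m.png',cv2.resize(q['img'][205:260,250:310],None,fx=10,fy=10,interpolation=2))
# overlay expected model (flush) outline & deep stop on enlarged crop
im=cv2.resize(q['img'][190:280,200:325],None,fx=6,fy=6,interpolation=2)
def W(a,b,z):
    c,s=np.cos(J[2]),np.sin(J[2]);return [J[0]+(c*a-s*b)/1e3,J[1]+(s*a+c*b)/1e3,z/1e3]
def d(L,col):
    P=[((proj(q,W(*x))-[200,190]+.5)*6).astype(int) for x in L]
    cv2.polylines(im,[np.array(P)],True,col,1)
d([(-34,-46,30),(-34,46,30),(30,46,30),(30,-46,30)],(0,0,255))
d([(30,0,30),(30,52,30),(66,52,30),(66,0,30)],(255,0,0))
d([(48,-52,30),(48,0,30),(66,0,30),(66,-52,30)],(255,0,255))
cv2.imwrite('pics/mo.png',im)
st()
E
```

```text
t 14.0 loc [-44.3  11.1] z 0.0168 open 0.0382 Fjig [-5.2 -0.8  4.2] dyaw 0.08 q [ 0.    0.79  0.03  2.03 -0.05  0.32  1.92]
```

View pics/mo.png

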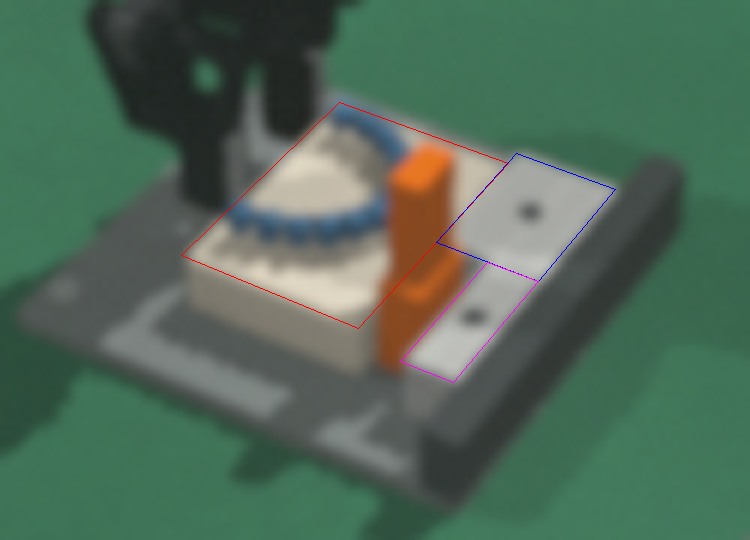

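View pics/m.png

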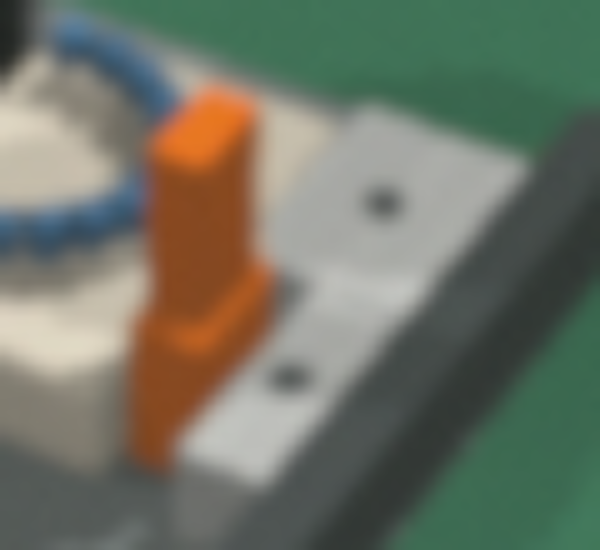

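```bash
python3 - <<'E'
from J import *; import pickle
p=read_camera('wrist');pickle.dump(p,open('n.pkl','wb'));st()
cv2.imwrite('pics/n.png',cv2.resize(p['img'][190:310,120:405],None,fx=2.8,fy=2.8,interpolation=2))
E
```

```text
t 14.05 loc [-44.3  11.1] z 0.0168 open 0.0383 Fjig [-6.6  0.2  3.7] dyaw 0.08 q [ 0.    0.79  0.03  2.03 -0.05  0.32  1.92]
```

View pics/n.png

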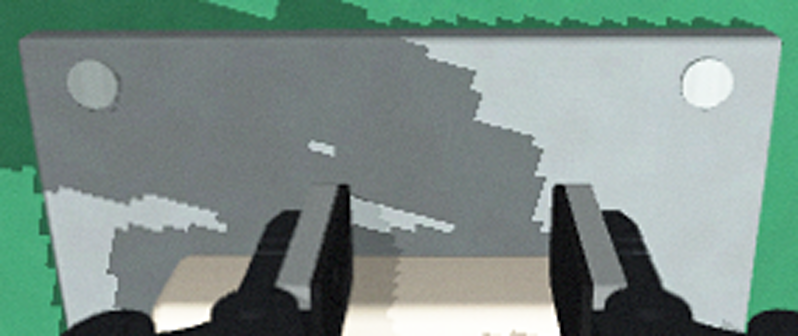

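```bash
python3 - <<'E'
from J import *; import pickle
p=pickle.load(open('n.pkl','rb'))
g=lambda x,y:(x/2.8+120-.3,y/2.8+190-.3)
for x,y in [(20,39),(780,37),(190,257),(260,257.5),(370,257.5),(480,257.5),(545,257)]: print(loc(atz(p,g(x,y),.008)))
# subpixel near-bottom edge of model: gradient along columns
h=cv2.cvtColor(p['img'],cv2.COLOR_BGR2GRAY).astype(float)
for u in list(range(192,216,4))+list(range(250,314,8)):
    col=h[270:290,u-1:u+2].mean(1);k=np.argmax(np.diff(col));print(u,270+k+.5,np.diff(col)[k].round(),loc(atz(p,(u,270+k+.5),.008)))
E
```

```text
[-79.6 -74. ]
[-80.   74.2]
[-31.6 -45. ]
[-31.6 -30. ]
[-31.7  -6.7]
[-31.7  16.4]
[-31.8  30.1]
192 281.5 20.0 [-31.6 -42.3]
196 281.5 23.0 [-31.6 -39.9]
200 281.5 21.0 [-31.6 -37.5]
204 281.5 21.0 [-31.6 -35.1]
208 281.5 19.0 [-31.7 -32.7]
212 281.5 4.0 [-31.7 -30.4]
250 281.5 21.0 [-31.8  -7.8]
258 281.5 19.0 [-31.8  -3.1]
266 281.5 38.0 [-31.8   1.6]
274 281.5 38.0 [-31.8   6.3]
282 281.5 36.0 [-31.8  11. ]
290 281.5 37.0 [-31.8  15.8]
298 281.5 34.0 [-31.8  20.5]
306 281.5 33.0 [-31.8  25.2]
```

Emit:
step_arm:
  grip: [-0.1,-0.1,-0.1,-0.1,-0.1]
  slide:
    - [0,0,0]
    - [0,0,0]
    - [0,0,0]
    - [0,0,0]
    - [0,0,0]
  yaw: [0,0,0,0,0]

```text
time: 14.55
position: [0.516, -0.0382, 0.0169]
ee_rot: [[-0.962, -0.275, -0.004], [-0.275, 0.962, -0.0], [0.004, 0.001, -1.0]]
wrist_force: [-5.6, -2.4, 3.6]
opening: 0.0387
```

```bash
python3 - <<'E'
from J import *
st()
q=read_camera('scene');cv2.imwrite('pics/z.png',q['img']);st()
E
```

```text
t 14.55 loc [-44.3  11.1] z 0.0169 open 0.0387 Fjig [-6.1 -0.8  3.6] dyaw 0.08 q [ 0.    0.79  0.03  2.03 -0.05  0.32  1.92]
t 14.6 loc [-44.3  11.1] z 0.0168 open 0.0385 Fjig [-6.2 -0.8  3.7] dyaw 0.08 q [ 0.    0.79  0.03  2.03 -0.05  0.32  1.92]
```

View pics/z.png

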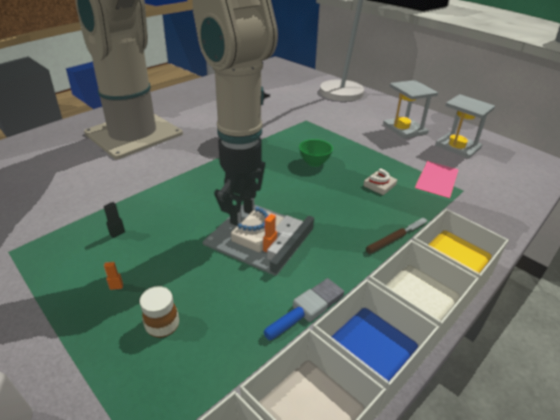

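The push holds steady at about 6 N, and everything else is where it was: jar (160,311), bowl (315,152), cast (380,181), black spacer (113,218) and small orange spacer (113,275). Handing in.

```bash
python3 -c "
from cell import *
print(sign_off())"
```

```text
the job is handed in; nothing more can be done
None
```

The job is handed in at about 14.6 s. The large orange spacer is upright and released between the model and the thin stop. The model is pushed back against the deep stop, and the fingers still hold it with a steady push of about 6 N.

**Last checks that agreed:**
- **Seating:** the tool stopped moving while the push force rose, within 1 mm of where I expected it if the model is flush. No gap to the deep stop shows in the scene picture.
- **Squareness:** the model's near edge ran parallel to the plate edge within about 0.003 rad.
- **Bystanders:** the jar, bowl, cast, knife, brush and the two look-alike spacers were where they started in the scene view.

**Checks that were off or limited:**
- **Model position:** the wrist camera put the near edge about 2 mm farther in than the given sizes allow. I put this down to the model's rounded edges and the 2 mm calibration, and did not confirm it further.
- **Upward force:** the wrist also read a steady 3.7 N upward, which I did not trace.
- **Spacer fit:** the given sizes leave 18 mm for the 16 mm spacer, so about 2 mm of play remains when the model is flush.
- **Top camera:** the arm hid the model and spacer from the top camera at the end, so the final view came from the scene and wrist cameras.

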